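# Check the topping jars' caps and shelve them

### The job

Some of the caps on the three white jars in the pulled-out tray may be loose: with the tray still out, make sure that every cap is screwed down tight. Then slide the tray fully home under the shelf, with the jars standing upright in their pockets, and let go of everything. Do not knock over a jar or shift the shaker, spare cap, stick cup, bowl or spoon.

Things in the scene. Friction and masses are not known exactly. Their poses are not given: they have to be found in the camera images.
- rack: Fixed metal jar rack standing on the counter; a long low base 130 mm wide (its x) and 790 mm long (its y: from y = -250 to +540). Its origin is at counter height on the centre line. Over y = 225 to 541 it carries a shelf board 160 mm wide, underside 170 mm and top 184 mm above the counter, on four corner posts, with three tubs up to 249 mm high on the board. The tray slides on the base along the rack's +y.
- tray (a joint): Sliding steel tray with three square pockets in a row. 0 m = pulled fully out (as at the start), 0.360 m = fully home under the shelf board, against its stop; it moves along the rack's +y. Friction about 8 N plus light damping; it stays where it is left.
- tray_handle (a point): Middle of the tray's handle, a level dark bar 108 mm long along the rack's x, 14 mm by 14 mm thick, on a post at each end, its centre 105 mm above the counter, 115 mm from the nearest jar's centre, at the end of the tray away from the shelf board. It has the rack's axes. Can be pinched from above across the bar or pushed. With the tray home the bar stands 90 mm short of the shelf board's edge.
- tray_mid (a point): Centre of the tray's upper face (pocket floor, 20 mm above the counter), with the rack's axes: the middle pocket's centre. The other pockets are 110 mm away along -y and +y. Pockets are 73 mm square and 14 mm deep.
- jar_a: One of three alike white plastic jars, square body 70 mm by 70 mm by 66 mm high, sloped shoulder to 84 mm, with a round ribbed metal screw cap; about 114 mm high in all, 0.38 kg. Origin: centre of its underside, z up. It stands in one of the tray's pockets, which keep it from turning (about 0.05 rad of play); which jar is in which pocket varies.
- cap_a (a joint): Screw cap of jar_a, in rad: 0 = screwed down tight, against its stop; up to 1.35 = loose. Seen from above, clockwise tightens (value falls), anticlockwise loosens. A cap may start tight or up to 1.2 rad loose, and its looks do not show it. It turns with about 0.12 N m of friction, stays where it is left, and does not come off. Clearly more torque than that (0.5 N m, say) means that it is at its stop.
- cap_a_top (a point): Centre of the top of jar_a's cap, 134 mm above the counter. The cap is a ribbed cylinder 56 mm in diameter and 34 mm high (100 to 134 mm above the counter), to be gripped across its diameter from above; neighbouring caps are 110 mm apart.
- jar_b: One of three alike white plastic jars, square body 70 mm by 70 mm by 66 mm high, sloped shoulder to 84 mm, with a round ribbed metal screw cap; about 114 mm high in all, 0.38 kg. Origin: centre of its underside, z up. It stands in one of the tray's pockets, which keep it from turning (about 0.05 rad of play); which jar is in which pocket varies.
- cap_b (a joint): Screw cap of jar_b, in rad: 0 = screwed down tight, against its stop; up to 1.35 = loose. Seen from above, clockwise tightens (value falls), anticlockwise loosens. A cap may start tight or up to 1.2 rad loose, and its looks do not show it. It turns with about 0.12 N m of friction, stays where it is left, and does not come off. Clearly more torque than that (0.5 N m, say) means that it is at its stop.
- cap_b_top (a point): Centre of the top of jar_b's cap, 134 mm above the counter. The cap is a ribbed cylinder 56 mm in diameter and 34 mm high (100 to 134 mm above the counter), to be gripped across its diameter from above; neighbouring caps are 110 mm apart.
- jar_c: One of three alike white plastic jars, square body 70 mm by 70 mm by 66 mm high, sloped shoulder to 84 mm, with a round ribbed metal screw cap; about 114 mm high in all, 0.38 kg. Origin: centre of its underside, z up. It stands in one of the tray's pockets, which keep it from turning (about 0.05 rad of play); which jar is in which pocket varies.
- cap_c (a joint): Screw cap of jar_c, in rad: 0 = screwed down tight, against its stop; up to 1.35 = loose. Seen from above, clockwise tightens (value falls), anticlockwise loosens. A cap may start tight or up to 1.2 rad loose, and its looks do not show it. It turns with about 0.12 N m of friction, stays where it is left, and does not come off. Clearly more torque than that (0.5 N m, say) means that it is at its stop.
- cap_c_top (a point): Centre of the top of jar_c's cap, 134 mm above the counter. The cap is a ribbed cylinder 56 mm in diameter and 34 mm high (100 to 134 mm above the counter), to be gripped across its diameter from above; neighbouring caps are 110 mm apart.
- shaker: Bystander: steel sugar shaker, 60 mm in diameter, 90 mm high, near the rack on the robot's side. Origin: centre of its underside.
- spare_cap: Bystander: a spare metal cap, 56 mm in diameter, 30 mm high, lying on the counter near the rack. Origin: centre of its underside.
- stick_cup: Bystander: steel cup 76 mm in diameter, 100 mm high, with stirrers standing up to about 155 mm, beyond the rack. Origin: centre of its underside.
- bowl: Bystander: steel bowl 120 mm in diameter, 50 mm high, beyond the rack. Origin: centre of its underside.
- spoon: Bystander: steel spoon 190 mm long lying on the counter on the robot's side of the rack.
There are look-alikes about, which are no part of the job. Leave any orange, pink or red look-alike of the jar_a alone.

How it is judged:
By the outcome, as a careful person would: the job done as asked, in the order asked, and still so for the second after the job is handed in, with the robot touching nothing.
It also fails if it takes over 61 s, if anything falls off the work surface, if the arm or the gripper's body presses on something with over 40 N, if the wrist force passes 120 N, or if a joint passes its speed limit or range.

### The arm

A 7-joint arm with a two-finger parallel gripper is mounted at the origin on the work surface. World frame = base frame: x ahead of the robot, y to its left, z up, the work surface at z = 0. Lengths are in m, angles in rad, forces in N, time in s.
With the tool pointing down it reaches from about 0.4 to 0.85 m from the base axis. Payload 10.4 kg.
Tool frame: the origin (TCP) lies at the very end of the fingers, on their centre line; the grasp point (between the pads) lies r.hold_point_z behind it (r.hold_point_z is the distance from the TCP to the grasp point, in m); z points along the fingers, y is the direction in which the jaws open and shut (so a half turn about z gives the same grasp; the last joint's range is limited). The gripper opens to 87 mm and grips with 3 to 60 N. Pads are 19 mm wide; open, the fingers measure 117 mm over their backs; the gripper's body (75 mm by 190 mm) begins 51 mm behind the grasp point.
Start: joints at [-1.206, 0.332, -0.065, 1.46, 0.022, 1.35, -0.088], TCP at [0.236, 0.579, 0.223] pointing down, gripper open.
Joint ranges: [-2.6, 2.6], [-0.5, 2.12], [-1.47, 1.34], [0.16, 2.42], [-1.27, 4.41], [0.06, 2.06], [-2.6, 2.6]. Speed limits (rad/s): [2.22, 2.22, 2.79, 2.79, 3.14, 3.14, 3.14].

### API

Orientations are given as a unit quaternion [x, y, z, w].
In Python, from bench import r gives the robot as it stands.
- The arm moves only by the tool send_rows, never from a script. Its argument "commands" is a list of rows, each a list of 7 numbers: the shift along the world's x, y, z normalised to -1 to 1, where 1 is 0.03 m, then the turn, a rotation vector about the world's x, y, z normalised to -1 to 1, where 1 is 5 degrees, then the gripper command: -1 is fully open, 1 is shut, values between are in proportion. In form: [[tx, ty, tz, ax, ay, az, jaw], ...]. A call has 1 to 10 rows; each row shifts and turns the pose as measured when the row begins; what a row does not reach is not made up. A row lasts 1/12 s, in which the tool goes at most 41.7 mm and 7.16 degrees, less where a joint would pass 70% of its speed; a pose out of reach is approached as far as the arm can. A call with a number of a shift or a turn outside -1 to 1 is refused whole. A call with a gripper value outside its range is refused whole. The fingers move at their own pace and stop on an object; "grip_force" is the grip in N (left out, the last holds). Time passes only in rows, so rows that do not move let the fingers close. It gives the time, the measured TCP pose, the force and the opening at its end, in the units of the state.
- r.read_state(): the state, without advancing time (a new reading comes with each control period).
- r.camera(name): name is "side" or "top" or "wrist"; returns the picture (400x640x3 uint8, blue, green, red); there is no depth.
- r.calibration(name): a dict with "K" (3x3 intrinsics, pixels), "R" (3x3) and "t" (3): a world point X has camera coordinates R X + t; the wrist camera has in their place "mount" (4x4, takes a point from camera to tool coordinates, whose origin is the TCP and whose axes are the flange's). Camera axes: x right, y down, z forward; pixel columns grow to the right and rows downward; lengths in m; the calibration is good to about 2 mm. A picture is of the moment at which its call begins: read the wrist's pose just before it. calibration takes no time and is no camera call.
- r.close_job(): hands the job in, once; it reports no verdict.
The state is a dict: "time": time; "joint_positions": joint angles; "joint_vel": joint speeds; "joint_torque": joint torques, N m; "ee_pos": TCP position; "eef_rot": TCP orientation; "ft_force": force on the tool from outside, world axes, zero at the start; "torque": the same for the moment, N m; "width": finger opening in m.
Only numpy, scipy, OpenCV 4.12 (cv2) and the standard library are available. Lean on these libraries where they do the work, as an engineer would, in place of code of your own. Each camera call takes 0.05 s, during which the arm holds its last target.

## Working session

There is one attempt and no reset: what is moved stays moved. The work goes in short steps, Python scripts to look and compute and a tool call to move; the robot and the scene stay as the last step left them, time stands still between calls to the robot, and variables do not carry over. Pictures are saved under pics/ and viewed, and the job is handed in when it is done.

Besides the shell and the picture viewer there is one more tool, called after "Call:" by a JSON object that holds its "name" and its "arguments", one argument or row to a line. send_rows: Moves the arm, as the interface text tells. Scaled input: -1 to 1 covers 0.03 m each way for a shift and 5 degrees each way for a turn. Its arguments: {"type":"object","properties":{"commands":{"type":"array"},"grip_force":{"type":"number"}},"required":["commands"]}

```bash
mkdir -p pics; ls; python3 - <<'E'
from bench import r
import cv2
s=r.read_state(); print(s); print(r.hold_point_z)
for n in("top","side","wrist"):
    cv2.imwrite(f"pics/{n}0.png",r.camera(n))
    print(n,r.calibration(n))
E
```

```text
pics
{'time': 0.0, 'joint_positions': array([-1.20556627,  0.33285534, -0.06467757,  1.46096464,  0.02164057,
        1.34988182, -0.08846911]), 'joint_vel': array([-9.91726298e-04, -1.44025788e-03,  9.99114352e-04,  1.10671420e-03,
       -8.57303580e-04,  1.35691963e-03, -4.30749930e-05]), 'joint_torque': array([-2.68146387e-04, -6.23242164e+01,  2.46457115e-02, -3.89919555e+01,
       -6.13268302e-02,  3.92669009e-02,  1.19768747e-04]), 'ee_pos': array([0.23624619, 0.57820825, 0.22175308]), 'eef_rot': array([ 1.92682297e-01,  9.81260940e-01, -7.01896599e-04, -8.02708763e-05]), 'ft_force': array([ 0.42855713, -0.00226596,  0.84824888]), 'torque': array([1.01962880e-02, 1.92480729e-05, 5.96130629e-03]), 'width': 0.08725603430746692}
0.0187
top {'K': array([[424.06370275,   0.        , 320.14274143],
       [  0.        , 424.06370275, 194.58333301],
       [  0.        ,   0.        ,   1.        ]]), 'R': array([[ 0.01260014, -0.99990366, -0.00582366],
       [-0.99628248, -0.01205771, -0.08529854],
       [ 0.0852201 ,  0.00687678, -0.99633842]]), 't': array([-0.13955102,  0.54557
[... 204 characters left out ...]
919375,  0.3937773 , -0.00472048],
       [ 0.27202049,  0.62621818, -0.73065426],
       [-0.28475901, -0.6728969 , -0.68273133]]), 't': array([0.56590123, 0.01157766, 1.06103959])}
wrist {'K': array([[309.94516084,   0.        , 321.07877685],
       [  0.        , 309.94516084, 200.70155526],
       [  0.        ,   0.        ,   1.        ]]), 'mount': array([[-6.44444283e-04, -9.66637521e-01, -2.56147395e-01,
         7.02368835e-02],
       [ 9.99998596e-01, -2.26772017e-04, -1.66012635e-03,
        -1.64389992e-03],
       [ 1.54665335e-03, -2.56148105e-01,  9.66636310e-01,
        -1.61350803e-01],
       [ 0.00000000e+00,  0.00000000e+00,  0.00000000e+00,
         1.00000000e+00]])}
```

View pics/top0.png

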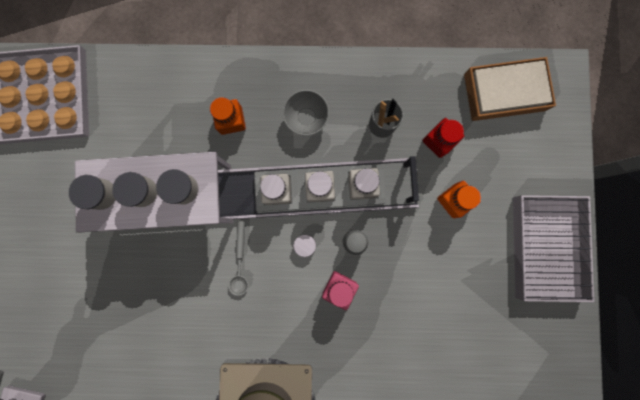

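View pics/side0.png

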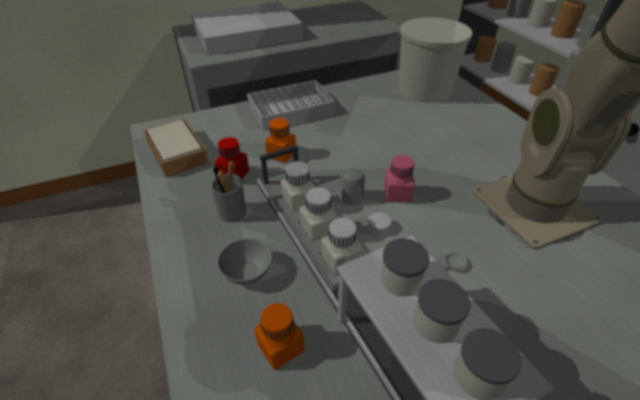

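View pics/wrist0.png

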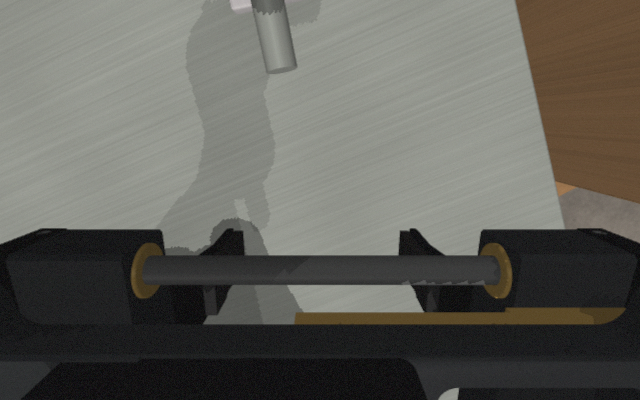

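```bash
cat > h.py <<'E'
import numpy as np, cv2
from bench import r
def ray(n,u,v,z):
    c=r.calibration(n); d=c["R"].T@np.linalg.inv(c["K"])@[u,v,1]; o=-c["R"].T@c["t"]
    return o+d*(z-o[2])/d[2]
def proj(n,X):
    c=r.calibration(n); p=c["K"]@(c["R"]@np.asarray(X)+c["t"]); return p[:2]/p[2]
E
python3 - <<'E'
from h import *
for p in [(274,187),(320,183),(367,180)]: print(ray("top",*p,.134))
print("handle",ray("top",413,180,.105))
for p in [(217,153),(219,223),(76,162),(78,231)]: print("shelf",ray("top",*p,.184))
im=cv2.imread("pics/top0.png"); cv2.imwrite("pics/c1.png",cv2.resize(im[140:240,205:435],None,fx=3.4,fy=3.4,interpolation=cv2.INTER_CUBIC))
im=cv2.imread("pics/side0.png"); cv2.imwrite("pics/c2.png",cv2.resize(im[130:280,230:430],None,fx=4,fy=4,interpolation=cv2.INTER_CUBIC))
E
```

```text
[ 0.55410145 -0.02638317  0.134     ]
[ 0.56470273 -0.1328979   0.134     ]
[ 0.57300082 -0.24177451  0.134     ]
handle [ 0.57783226 -0.3544551   0.105     ]
shelf [0.62321383 0.09586708 0.184     ]
shelf [0.46847861 0.08632248 0.184     ]
shelf [0.59941893 0.40820933 0.184     ]
shelf [0.44717583 0.39439334 0.184     ]
```

View pics/c1.png

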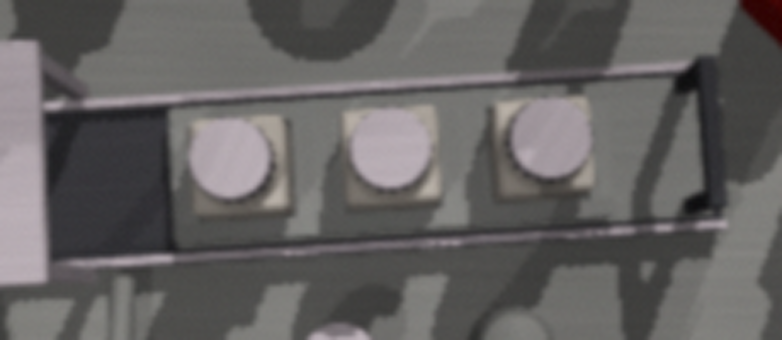

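View pics/c2.png

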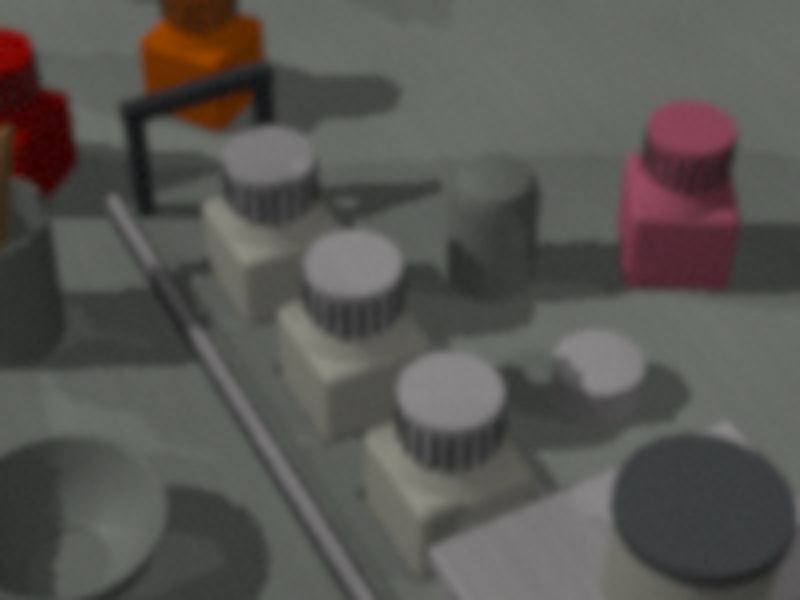

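```bash
python3 - <<'E'
from h import *
T=[(272.6,186.8),(319.7,183.5),(367.1,180.6)];S=[(342.8,228),(318.5,196),(297.5,169.3)]
P=[]
for t,s in zip(T,S):
    a,b=ray("top",*t,.134),ray("side",*s,.134); print(a.round(4),b.round(4)); P.append((a+b)[:2]/2)
P=np.array(P)
d=P[0]-P[2]; print("spacing",np.linalg.norm(P[0]-P[1]),np.linalg.norm(P[1]-P[2]),"yaw (rack y vs world y)",np.degrees(np.arctan2(-d[0],d[1])))
m=P.mean(0);u=d/np.linalg.norm(d); print("fit",m,u,[m+k*.11*u for k in(1,0,-1)])
print("handle pred",m-u*.225,"meas",ray("top",414.1,179.7,.112))
for n,x,y in(("shaker",357,240),("spare",304.5,245)): print(n,ray("top",x,y,.09 if n=="shaker" else .03))
print("cup",ray("top",387,116,.1),"red",ray("top",450,132,.115),"orange",ray("top",464,197,.115))
c=m-.0*u
print("post corner near", m-u*0)
E
```

```text
[ 0.5545 -0.0231  0.134 ] [ 0.5563 -0.0191  0.134 ]
[ 0.5635 -0.1322  0.134 ] [ 0.5638 -0.1291  0.134 ]
[ 0.5716 -0.242   0.134 ] [ 0.5728 -0.2374  0.134 ]
spacing 0.10984269659294163 0.10937138503472077 yaw (rack y vs world y) 4.386965182593351
fit [ 0.56375575 -0.13049656] [-0.0764922   0.99707018] [array([ 0.55534161, -0.02081884]), array([ 0.56375575, -0.13049656]), array([ 0.57216989, -0.24017428])]
handle pred [ 0.58096649 -0.35483735] meas [ 0.57771858 -0.35557268  0.112     ]
shaker [ 0.43346044 -0.2228774   0.09      ]
spare [ 0.41795109 -0.0948284   0.03      ]
cup [ 0.73426667 -0.29337154  0.1       ] red [ 0.69285872 -0.44111535  0.115     ] orange [ 0.53776855 -0.47189334  0.115     ]
post corner near [ 0.56375575 -0.13049656]
```

Candidates in the top picture: the white caps at (273,187), (320,183) and (367,181) are the targets, all in the tray. Look-alikes are orange at (225,110) and (460,200), red at (447,136), pink at (340,290), and the spare cap at (304,245) on the counter. The crop confirms three white jars in the tray, 110 mm apart, with the handle at (414,180).

I'll lift and travel over.

Call:
{"name": "send_rows", "arguments": {
  "commands": [
    [0,0,1,0,0,0,-1],
    [0,0,1,0,0,0,-1],
    [0.3,-0.5,1,0,0,0,-1],
    [0.48,-0.9,0.8,0,0,0,-1],
    [0.48,-0.9,0,0,0,0,-1],
    [0.48,-0.9,0,0,0,0,-1],
    [0.48,-0.9,0,0,0,0,-1],
    [0.48,-0.9,0,0,0,0,-1],
    [0.48,-0.9,0,0,0,0,-1],
    [0.48,-0.9,0,0,0,0,-1]
  ],
  "grip_force": 30
}}

```text
time: 0.98
ee_pos: [0.3422, 0.3684, 0.3357]
eef_rot: [0.186, 0.982, -0.004, -0.002]
ft_force: [0.7, 0.4, -0.2]
width: 0.0871
```

Call:
{"name": "send_rows", "arguments": {
  "commands": [
    [0.48,-0.9,0,0,0,0,-1],
    [0.48,-0.9,0,0,0,0,-1],
    [0.48,-0.9,0,0,0,0,-1],
    [0.48,-0.9,0,0,0,0,-1],
    [0.48,-0.9,0,0,0,0,-1],
    [0.48,-0.9,0,0,0,0,-1],
    [0.48,-0.9,0,0,0,0,-1],
    [0.48,-0.9,0,0,0,0,-1],
    [0.48,-0.9,0,0,0,0,-1],
    [0.48,-0.9,0,0,0,0,-1]
  ]
}}

```text
time: 1.82
ee_pos: [0.4898, 0.0823, 0.335]
eef_rot: [0.186, 0.982, -0.004, -0.003]
ft_force: [0.9, -0.1, -0.1]
width: 0.0865
```

Call:
{"name": "send_rows", "arguments": {
  "commands": [
    [0.7,-1,0,0,0,0,-1],
    [0.7,-1,-0.5,0,0,0,-1],
    [0.7,-1,-0.7,0,0,0,-1],
    [0.4,-0.5,-0.7,0,0,0,-1],
    [0,0,0,0,0,0,-1]
  ]
}}

```text
time: 2.23
ee_pos: [0.5678, -0.0344, 0.2774]
eef_rot: [0.189, 0.982, -0.004, -0.0]
ft_force: [-0.9, 0.3, -0.3]
width: 0.0873
```

```bash
python3 - <<'E'
from h import *
s=r.read_state(); print({k:np.round(s[k],3) for k in("time","joint_positions","ee_pos","eef_rot","ft_force","torque")})
cv2.imwrite("pics/w1.png",r.camera("wrist"))
E
```

```text
{'time': np.float64(2.233), 'joint_positions': array([-0.489,  0.192,  0.543,  1.553, -0.092,  1.426,  1.248]), 'ee_pos': array([ 0.568, -0.034,  0.277]), 'eef_rot': array([ 0.189,  0.982, -0.004, -0.   ]), 'ft_force': array([-0.864,  0.26 , -0.314]), 'torque': array([0.012, 0.029, 0.038])}
```

View pics/w1.png

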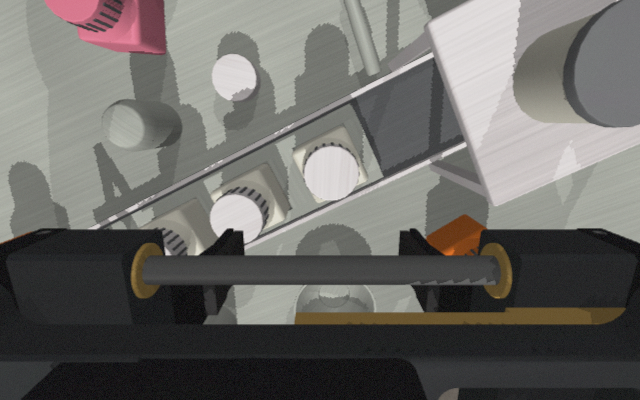

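```bash
cat >> h.py <<'E'
from scipy.spatial.transform import Rotation as Ro
def wray(s,u,v,z):
    c=r.calibration("wrist");M=c["mount"];R=Ro.from_quat(s["eef_rot"]).as_matrix()
    d=R@M[:3,:3]@np.linalg.inv(c["K"])@[u,v,1];o=s["ee_pos"]+R@M[:3,3]
    return o+d*(z-o[2])/d[2]
def tx(s): 
    a=Ro.from_quat(s["eef_rot"]).as_matrix(); return np.degrees(np.arctan2(a[1,0],a[0,0])),a[:,2]
E
python3 - <<'E'
from h import *
s=r.read_state()
print(wray(s,331,173,.134),wray(s,238,218,.134),tx(s))
E
```

```text
[ 0.55391477 -0.02059448  0.134     ] [ 0.56216006 -0.12780501  0.134     ] (np.float64(158.2023216088634), array([-0.00137097, -0.00751008, -0.99997086]))
```

Call:
{"name": "send_rows", "arguments": {
  "commands": [
    [-0.43,0.46,-0.9,0.08,0,0,-1],
    [0,0,-0.9,0,0,0,-1],
    [0,0,-0.9,0,0,0,-1],
    [0,0,-0.4,0,0,0,-1],
    [0,0,0,0,0,0,-1]
  ]
}}

```text
time: 2.7
ee_pos: [0.5543, -0.014, 0.1875]
eef_rot: [0.187, 0.982, 0.002, 0.002]
ft_force: [0.1, 0.6, -0.4]
width: 0.087
```

Call:
{"name": "send_rows", "arguments": {
  "commands": [
    [0.02,-0.22,-0.3,-0.04,0.03,0,-1],
    [0,0,-0.7,0,0,0,-1],
    [0,0,-0.8,0,0,0,-1],
    [0,0,-0.7,0,0,0,-1],
    [0,0,-0.15,0,0,0,-1],
    [0,0,0,0,0,0,-1]
  ]
}}

```text
time: 3.2
ee_pos: [0.5585, -0.0178, 0.1123]
eef_rot: [0.184, 0.983, 0.002, 0.005]
ft_force: [0.3, 0.0, 0.9]
width: 0.0869
```

Call:
{"name": "send_rows", "arguments": {
  "commands": [
    [-0.12,-0.1,-0.2,-0.02,0.1,0,-1],
    [0,0,0,0,0,0,-1]
  ]
}}

```text
time: 3.37
ee_pos: [0.5558, -0.0208, 0.1083]
eef_rot: [0.184, 0.983, 0.001, 0.002]
ft_force: [0.3, -0.5, -0.1]
width: 0.0869
```

```bash
python3 - <<'E'
from h import *
s=r.read_state(); print(s["ee_pos"],tx(s),s["torque"])
cv2.imwrite("pics/w2.png",r.camera("wrist"))
E
```

```text
[ 0.55584281 -0.02083688  0.10827298] (np.float64(158.78779876683808), array([ 4.23190249e-03,  7.71729922e-04, -9.99990748e-01])) [-0.02695235  0.08485336  0.00581759]
```

View pics/w2.png

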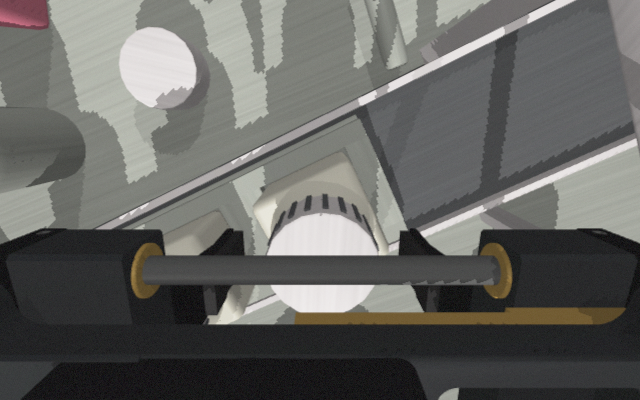

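The cap is centred at column 322 between the pads (244 to 400), so I'll close.

Call:
{"name": "send_rows", "arguments": {
  "commands": [
    [0,0,0,0,0,0,1],
    [0,0,0,0,0,0,1],
    [0,0,0,0,0,0,1],
    [0,0,0,0,0,0,1],
    [0,0,0,0,0,0,1],
    [0,0,0,0,0,0,1]
  ],
  "grip_force": 35
}}

```text
time: 3.92
ee_pos: [0.5587, -0.0206, 0.1127]
eef_rot: [0.184, 0.983, 0.002, 0.005]
ft_force: [0.7, -0.2, -5.2]
width: 0.0557
```

```bash
cat > st.py <<'E'
from h import *
s=r.read_state(); print("t",round(float(s["time"]),2),"p",s["ee_pos"].round(4),"yaw",round(tx(s)[0],2),"z",tx(s)[1].round(4),"F",s["ft_force"].round(1),"T",s["torque"].round(3),"w",round(float(s["width"]),4),"q7",s["joint_positions"][6].round(2))
E
python3 st.py
```

```text
t 3.92 p [ 0.5587 -0.0206  0.1127] yaw 158.78 z [ 0.0113  0.002  -0.9999] F [ 0.7 -0.2 -5.2] T [ 0.105 -0.112  0.027] w 0.0557 q7 1.29
```

Call:
{"name": "send_rows", "arguments": {
  "commands": [
    [-0.05,0,-0.1,0,0.05,-0.6,1],
    [-0.05,0,-0.1,0,0.05,-1,1],
    [0,0,0,0,0,-1,1]
  ]
}}

```text
time: 4.17
ee_pos: [0.5588, -0.0217, 0.113]
eef_rot: [0.297, 0.955, 0.002, 0.005]
ft_force: [-1.8, -1.3, -7.6]
width: 0.0553
```

```bash
python3 st.py
```

```text
t 4.17 p [ 0.5588 -0.0217  0.113 ] yaw 145.47 z [ 0.01    0.0015 -0.9999] F [-1.8 -1.3 -7.6] T [-0.563  0.59   0.118] w 0.0553 q7 1.07
```

Call:
{"name": "send_rows", "arguments": {
  "commands": [
    [-0.05,0,-0.2,0,0.1,-1,1],
    [-0.05,0,-0.2,0,0.1,-1,1],
    [0,0,0,0,0,-1,1]
  ]
}}

```text
time: 4.42
ee_pos: [0.559, -0.0236, 0.1093]
eef_rot: [0.425, 0.905, 0.001, -0.001]
ft_force: [-1.6, -2.3, -7.6]
width: 0.0556
```

```bash
python3 st.py
```

```text
t 4.42 p [ 0.559  -0.0236  0.1093] yaw 129.66 z [ 1.0e-04  2.7e-03 -1.0e+00] F [-1.6 -2.3 -7.6] T [-0.52   0.521  0.119] w 0.0556 q7 0.81
```

Call:
{"name": "send_rows", "arguments": {
  "commands": [
    [-0.05,0.05,-0.2,0,0,-1,1],
    [-0.05,0.05,-0.2,0,0,-1,1],
    [0,0,0,0,0,-1,1]
  ]
}}

```text
time: 4.67
ee_pos: [0.5581, -0.0248, 0.1051]
eef_rot: [0.547, 0.837, 0.002, 0.002]
ft_force: [-1.9, 0.1, -8.0]
width: 0.0552
```

```bash
python3 - <<'E'
exec(open("st.py").read())
cv2.imwrite("pics/s1.png",cv2.resize(r.camera("side")[100:300,200:450],None,fx=3,fy=3))
E
```

```text
t 4.67 p [ 0.5581 -0.0248  0.1051] yaw 113.71 z [ 0.0056  0.0013 -1.    ] F [-1.9  0.1 -8. ] T [-0.058  0.567  0.078] w 0.0552 q7 0.55
```

View pics/s1.png

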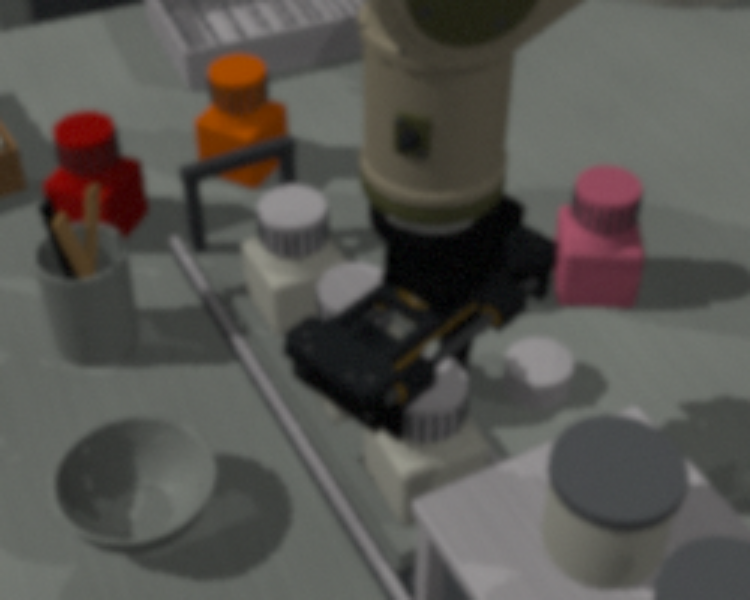

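Call:
{"name": "send_rows", "arguments": {
  "commands": [
    [-0.05,0.05,-0.1,0,0.05,-1,1],
    [-0.05,0.05,-0.1,0,0,-1,1],
    [0,0,0,0,0,-1,1]
  ]
}}

```text
time: 4.97
ee_pos: [0.5568, -0.0252, 0.1047]
eef_rot: [0.656, 0.755, 0.002, 0.002]
ft_force: [-2.3, 0.7, -7.6]
width: 0.0553
```

```bash
python3 st.py
```

```text
t 4.97 p [ 0.5568 -0.0252  0.1047] yaw 98.08 z [ 5.3e-03 -5.0e-04 -1.0e+00] F [-2.3  0.7 -7.6] T [-0.074  0.653  0.109] w 0.0553 q7 0.3
```

Call:
{"name": "send_rows", "arguments": {
  "commands": [
    [0,0.05,0,0,0,-1,1],
    [0,0.05,0,0,0,-1,1],
    [0,0,0,0,0,-1,1]
  ]
}}

```text
time: 5.22
ee_pos: [0.5557, -0.0224, 0.1044]
eef_rot: [0.75, 0.662, 0.0, 0.002]
ft_force: [0.7, 4.3, 0.3]
width: 0.0552
```

```bash
python3 st.py
```

```text
t 5.22 p [ 0.5557 -0.0224  0.1044] yaw 82.9 z [ 0.0024 -0.0026 -1.    ] F [0.7 4.3 0.3] T [1.    0.209 1.269] w 0.0552 q7 0.04
```

Call:
{"name": "send_rows", "arguments": {
  "commands": [
    [0,0,0,0,0,-0.6,1],
    [0,0,0,0,0,-0.4,1]
  ]
}}

```text
time: 5.38
ee_pos: [0.5559, -0.0203, 0.1043]
eef_rot: [0.777, 0.63, 0.0, 0.001]
ft_force: [0.2, 3.1, 2.2]
width: 0.0554
```

```bash
python3 - <<'E'
exec(open("st.py").read())
cv2.imwrite("pics/s2.png",cv2.resize(r.camera("side")[150:300,250:450],None,fx=4,fy=4,interpolation=cv2.INTER_CUBIC))
E
```

```text
t 5.38 p [ 0.5559 -0.0203  0.1043] yaw 78.04 z [ 0.0021 -0.0021 -1.    ] F [0.2 3.1 2.2] T [0.358 0.133 0.966] w 0.0554 q7 -0.04
```

View pics/s2.png

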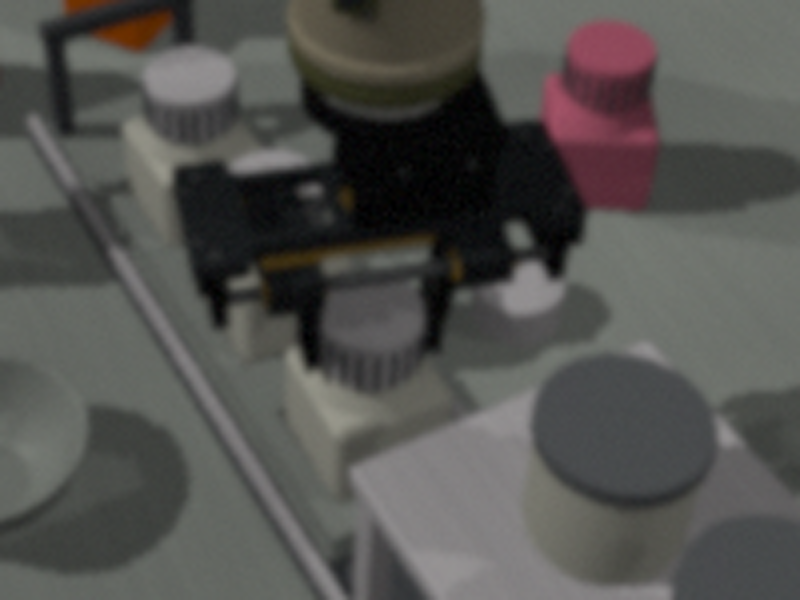

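Call:
{"name": "send_rows", "arguments": {
  "commands": [
    [0,0,0,0,0,0,-1],
    [0,0,0,0,0,0,-1],
    [0,0,0,0,0,0,-1],
    [0,0,0,0,0,0,-1],
    [0,0,0.7,0,0,0,-1],
    [0,0,0.9,0,0,0,-1],
    [0,0,0.5,0,0,0.5,-1],
    [0.05,-0.3,0,0,0,1,-1],
    [0.05,-0.5,0,0,0,1,-1],
    [0.05,-0.5,0,0,0,1,-1]
  ]
}}

```text
time: 6.27
ee_pos: [0.5597, -0.0576, 0.1687]
eef_rot: [0.664, 0.748, -0.001, 0.001]
ft_force: [-0.3, -0.4, 0.7]
width: 0.0866
```

Call:
{"name": "send_rows", "arguments": {
  "commands": [
    [0.03,-0.5,0,0,0,1,-1],
    [0.03,-0.5,0,0,0,1,-1],
    [0.03,-0.5,0,0,0,1,-1],
    [0.03,-0.4,0,0,0,1,-1],
    [0.03,-0.3,0,0,0,1,-1],
    [0,0,0,0,0,1,-1],
    [0,0,0,0,0,1,-1],
    [0,0,0,0,0,1,-1],
    [0,0,0,0,0,1,-1]
  ]
}}

```text
time: 7.02
ee_pos: [0.5631, -0.1344, 0.1686]
eef_rot: [0.309, 0.951, -0.0, 0.002]
ft_force: [-0.4, 0.3, 0.8]
width: 0.0867
```

```bash
python3 - <<'E'
exec(open("st.py").read())
cv2.imwrite("pics/w3.png",r.camera("wrist"))
E
```

```text
t 7.02 p [ 0.5631 -0.1344  0.1686] yaw 144.01 z [ 0.0042 -0.002  -1.    ] F [-0.4  0.3  0.8] T [-0.013  0.01   0.012] w 0.0867 q7 1.25
```

View pics/w3.png

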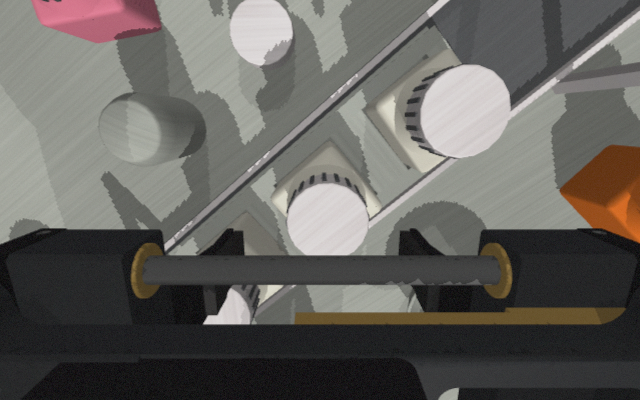

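```bash
python3 - <<'E'
from h import *
s=r.read_state()
print(wray(s,328,218,.134),wray(s,465,111,.134))
E
```

```text
[ 0.55985849 -0.12920109  0.134     ] [ 0.55259036 -0.02221035  0.134     ]
```

Call:
{"name": "send_rows", "arguments": {
  "commands": [
    [-0.02,0.17,-0.2,0,0.04,1,-1],
    [0,0,-0.6,0,0,1,-1],
    [0,0,-0.7,0,0,0.7,-1],
    [0,0,-0.5,0,0,0,-1],
    [0,0,-0.1,0,0,0,-1],
    [0,0,-0.1,0,0,0,-1]
  ]
}}

```text
time: 7.57
ee_pos: [0.563, -0.131, 0.1017]
eef_rot: [0.191, 0.982, -0.0, 0.002]
ft_force: [-0.2, 0.1, -0.2]
width: 0.0871
```

```bash
python3 st.py
```

```text
t 7.57 p [ 0.563  -0.131   0.1017] yaw 157.94 z [ 0.0047 -0.0012 -1.    ] F [-0.2  0.1 -0.2] T [ 0.031 -0.013 -0.008] w 0.0871 q7 1.51
```

Call:
{"name": "send_rows", "arguments": {
  "commands": [
    [0,0.03,0.1,0,0,0,1],
    [0,0,0,0,0,0,1],
    [0,0,0,0,0,0,1],
    [0,0,0,0,0,0,1],
    [0,0,0,0,0,0,1]
  ]
}}

```text
time: 7.98
ee_pos: [0.5643, -0.1304, 0.1076]
eef_rot: [0.193, 0.981, -0.0, 0.004]
ft_force: [-0.3, -0.4, -0.0]
width: 0.0616
```

```bash
python3 st.py
```

```text
t 7.98 p [ 0.5643 -0.1304  0.1076] yaw 157.72 z [ 0.0075 -0.0015 -1.    ] F [-0.3 -0.4 -0. ] T [ 0.003 -0.009  0.043] w 0.0616 q7 1.5
```

Call:
{"name": "send_rows", "arguments": {
  "commands": [
    [0,0,0,0,0,-0.6,1],
    [0,0,0,0,0,-1,1],
    [0,0,0,0,0,-1,1]
  ]
}}

```text
time: 8.23
ee_pos: [0.5645, -0.1304, 0.1084]
eef_rot: [0.304, 0.953, -0.001, 0.004]
ft_force: [-1.6, -0.7, -1.7]
width: 0.0553
```

```bash
python3 st.py
```

```text
t 8.23 p [ 0.5645 -0.1304  0.1084] yaw 144.56 z [ 0.008  -0.0038 -1.    ] F [-1.6 -0.7 -1.7] T [-0.072  0.437  1.351] w 0.0553 q7 1.28
```

Call:
{"name": "send_rows", "arguments": {
  "commands": [
    [0,0,0,0,0.05,-0.6,1],
    [0,0,-0.05,0,0,-0.6,1]
  ]
}}

```text
time: 8.4
ee_pos: [0.5656, -0.1312, 0.1082]
eef_rot: [0.356, 0.935, -0.002, 0.004]
ft_force: [-0.1, -5.0, 12.8]
width: 0.0552
```

```bash
python3 st.py
```

```text
t 8.4 p [ 0.5656 -0.1312  0.1082] yaw 138.34 z [ 0.0054 -0.0068 -1.    ] F [-0.1 -5.  12.8] T [-1.283  0.134  1.195] w 0.0552 q7 1.18
```

Cap 2 is at its stop: torque holds at 1.2 to 1.35 N m. Next is cap 3.

Call:
{"name": "send_rows", "arguments": {
  "commands": [
    [0,0,0,0,0,0,-1],
    [0,0,0,0,0,0,-1],
    [0,0,0,0,0,0,-1],
    [0,0,0.3,0,0,0,-1],
    [0,0,0.8,0,0,0,-1],
    [0,0,0.8,0,0,0,-1],
    [0,-0.4,0.2,0,0,1,-1],
    [0.06,-0.9,0,0,0,1,-1],
    [0.06,-0.9,0,0,0,1,-1],
    [0.06,-0.9,0,0,0,1,-1]
  ]
}}

```text
time: 9.23
ee_pos: [0.5729, -0.2187, 0.1796]
eef_rot: [0.175, 0.985, 0.0, 0.005]
ft_force: [0.1, 0.5, 0.1]
width: 0.0873
```

Call:
{"name": "send_rows", "arguments": {
  "commands": [
    [0,-0.3,0,0,0,0,-1],
    [0,-0.05,0,0,0,0,-1]
  ]
}}

```text
time: 9.4
ee_pos: [0.5718, -0.2357, 0.1815]
eef_rot: [0.175, 0.984, -0.001, 0.006]
ft_force: [0.1, 0.3, -0.1]
width: 0.0867
```

```bash
python3 - <<'E'
exec(open("st.py").read())
cv2.imwrite("pics/w4.png",r.camera("wrist"))
E
```

```text
t 9.4 p [ 0.5718 -0.2357  0.1815] yaw 159.8 z [ 0.0117 -0.0036 -0.9999] F [ 0.1  0.3 -0.1] T [ 0.029  0.075 -0.002] w 0.0867 q7 1.71
```

View pics/w4.png

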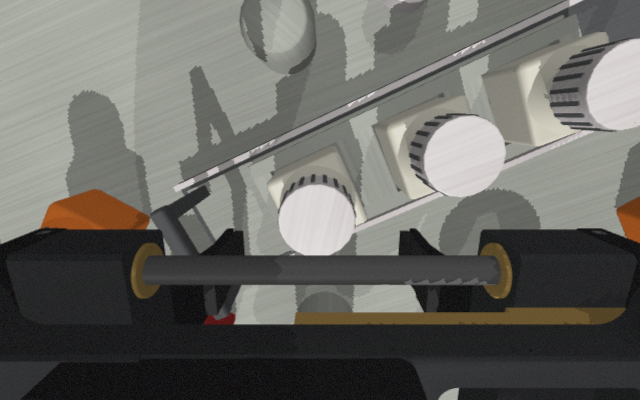

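```bash
python3 - <<'E'
from h import *
s=r.read_state()
print(wray(s,317,216,.134),wray(s,464,155,.134))
E
```

```text
[ 0.56697778 -0.23907325  0.134     ] [ 0.56076545 -0.13181505  0.134     ]
```

Call:
{"name": "send_rows", "arguments": {
  "commands": [
    [0,-0.12,-0.3,0.04,0.1,0,-1],
    [0,0,-0.7,0,0.03,0,-1],
    [0,0,-0.8,0,0,0,-1],
    [0,0,-0.5,0,0,0,-1],
    [0,0,-0.2,0,0,0,-1],
    [0,0,-0.1,0,0,0,-1]
  ]
}}

```text
time: 9.95
ee_pos: [0.5733, -0.2312, 0.0996]
eef_rot: [0.175, 0.985, 0.002, -0.001]
ft_force: [0.1, 0.3, 0.4]
width: 0.0869
```

```bash
python3 st.py
```

```text
t 9.95 p [ 0.5733 -0.2312  0.0996] yaw 159.83 z [-4.0e-04  4.5e-03 -1.0e+00] F [0.1 0.3 0.4] T [-0.034 -0.009 -0.017] w 0.0869 q7 1.74
```

Call:
{"name": "send_rows", "arguments": {
  "commands": [
    [-0.08,-0.27,0.12,-0.03,0,0,-1],
    [0,0,0,0,0,0,-1]
  ]
}}

```text
time: 10.12
ee_pos: [0.5708, -0.2381, 0.1028]
eef_rot: [0.174, 0.985, 0.001, -0.001]
ft_force: [0.4, -1.6, 0.4]
width: 0.0874
```

```bash
python3 st.py
```

```text
t 10.12 p [ 0.5708 -0.2381  0.1028] yaw 159.92 z [-0.0024  0.0025 -1.    ] F [ 0.4 -1.6  0.4] T [-0.08   0.012  0.032] w 0.0874 q7 1.76
```

Call:
{"name": "send_rows", "arguments": {
  "commands": [
    [0,-0.04,0,0,0,0,1],
    [0,0,0,0,0,0,1],
    [0,0,0,0,0,0,1],
    [0,0,0,0,0,0,1],
    [0,0,0,0,0,0,1],
    [0,0,0,0,0,0,1],
    [0,0,0,0,0,0,1]
  ]
}}

```text
time: 10.7
ee_pos: [0.5727, -0.24, 0.1067]
eef_rot: [0.175, 0.985, 0.001, 0.001]
ft_force: [-0.3, 0.0, -2.3]
width: 0.0549
```

```bash
python3 st.py
```

```text
t 10.7 p [ 0.5727 -0.24    0.1067] yaw 159.88 z [ 0.0032  0.0019 -1.    ] F [-0.3  0.  -2.3] T [-0.158 -0.017  0.023] w 0.0549 q7 1.76
```

Call:
{"name": "send_rows", "arguments": {
  "commands": [
    [0,0,0,0,0,-0.6,1],
    [0,0,0,0,0,-1,1],
    [0,0,0,0,0,-1,1]
  ]
}}

```text
time: 10.95
ee_pos: [0.5728, -0.2401, 0.1067]
eef_rot: [0.287, 0.958, 0.001, 0.002]
ft_force: [-0.4, 1.3, -1.1]
width: 0.0553
```

```bash
python3 st.py
```

```text
t 10.95 p [ 0.5728 -0.2401  0.1067] yaw 146.64 z [ 0.0039  0.001  -1.    ] F [-0.4  1.3 -1.1] T [-0.159  0.087  0.154] w 0.0553 q7 1.54
```

Cap 3 is loose (0.15 N m), so I'll keep turning.

Call:
{"name": "send_rows", "arguments": {
  "commands": [
    [0,0,-0.05,0,0,-1,1],
    [0,0,0,0,0,-1,1],
    [0,0,0,0,0,-1,1]
  ]
}}

```text
time: 11.2
ee_pos: [0.5726, -0.24, 0.1067]
eef_rot: [0.415, 0.91, 0.001, 0.002]
ft_force: [0.3, 0.5, -2.9]
width: 0.0555
```

```bash
python3 st.py
```

```text
t 11.2 p [ 0.5726 -0.24    0.1067] yaw 130.92 z [ 4.e-03  4.e-04 -1.e+00] F [ 0.3  0.5 -2.9] T [-0.183  0.074  0.184] w 0.0555 q7 1.29
```

Call:
{"name": "send_rows", "arguments": {
  "commands": [
    [0,0,-0.05,0,0,-1,1],
    [0,0,0,0,0,-1,1],
    [0,0,0,0,0,-1,1]
  ]
}}

```text
time: 11.45
ee_pos: [0.5724, -0.2399, 0.1067]
eef_rot: [0.536, 0.844, 0.001, 0.002]
ft_force: [0.0, -0.8, -3.7]
width: 0.0547
```

```bash
python3 st.py
```

```text
t 11.45 p [ 0.5724 -0.2399  0.1067] yaw 115.2 z [ 3.8e-03 -1.0e-04 -1.0e+00] F [ 0.  -0.8 -3.7] T [-0.229 -0.019  0.118] w 0.0547 q7 1.04
```

Call:
{"name": "send_rows", "arguments": {
  "commands": [
    [0,0,-0.05,0,0,-1,1],
    [0,0,0,0,0,-1,1],
    [0,0,0,0,0,-1,1]
  ]
}}

```text
time: 11.7
ee_pos: [0.5724, -0.2398, 0.1067]
eef_rot: [0.646, 0.763, 0.001, 0.002]
ft_force: [0.2, -0.7, -2.4]
width: 0.0553
```

```bash
python3 st.py
```

```text
t 11.7 p [ 0.5724 -0.2398  0.1067] yaw 99.54 z [ 3.6e-03 -9.0e-04 -1.0e+00] F [ 0.2 -0.7 -2.4] T [-0.186  0.111  1.222] w 0.0553 q7 0.8
```

Call:
{"name": "send_rows", "arguments": {
  "commands": [
    [0,0,-0.05,0,0,-1,1],
    [0,0,0,0,0,-1,1],
    [0,0,0,0,0,-0.8,1]
  ]
}}

```text
time: 11.95
ee_pos: [0.5725, -0.2398, 0.1064]
eef_rot: [0.737, 0.676, -0.0, 0.002]
ft_force: [0.1, 0.5, 0.4]
width: 0.0554
```

```bash
python3 st.py
```

```text
t 11.95 p [ 0.5725 -0.2398  0.1064] yaw 85.1 z [ 0.0025 -0.003  -1.    ] F [0.1 0.5 0.4] T [0.149 0.225 0.975] w 0.0554 q7 0.57
```

Call:
{"name": "send_rows", "arguments": {
  "commands": [
    [0,0,0,0,0,0,-1],
    [0,0,0,0,0,0,-1],
    [0,0,0,0,0,0,-1],
    [0,0,0.3,0,0,0,-1],
    [0,0,0.8,0,0,0,-1],
    [0,0,0.8,0,0,0,-1],
    [0,-0.4,0.1,0,0,0.9,1],
    [0.08,-0.9,0,0,0,0.9,1],
    [0.08,-0.9,0,0,0,0,1],
    [0.08,-0.9,0,0,0,0,1]
  ]
}}

```text
time: 12.78
ee_pos: [0.5823, -0.3282, 0.1735]
eef_rot: [0.671, 0.742, 0.002, 0.002]
ft_force: [0.5, 0.4, 0.4]
width: 0.0678
```

Call:
{"name": "send_rows", "arguments": {
  "commands": [
    [0.06,-0.9,0,0,0,0,1],
    [0.06,-0.6,0,0,0,0,1],
    [0,0,0,0,0,0,1],
    [0,0,0,0,0,0,1],
    [0,0,0,0,0,0,1]
  ]
}}

```text
time: 13.2
ee_pos: [0.5833, -0.3833, 0.1773]
eef_rot: [0.671, 0.741, 0.001, 0.004]
ft_force: [-0.2, -0.7, -1.0]
width: 0.0349
```

```bash
python3 - <<'E'
exec(open("st.py").read())
cv2.imwrite("pics/w5.png",r.camera("wrist"))
cv2.imwrite("pics/t5.png",r.camera("top"))
E
```

```text
t 13.2 p [ 0.5833 -0.3833  0.1773] yaw 95.67 z [ 0.007  -0.0044 -1.    ] F [-0.2 -0.7 -1. ] T [-0.035 -0.012  0.014] w 0.0349 q7 0.92
```

View pics/w5.png

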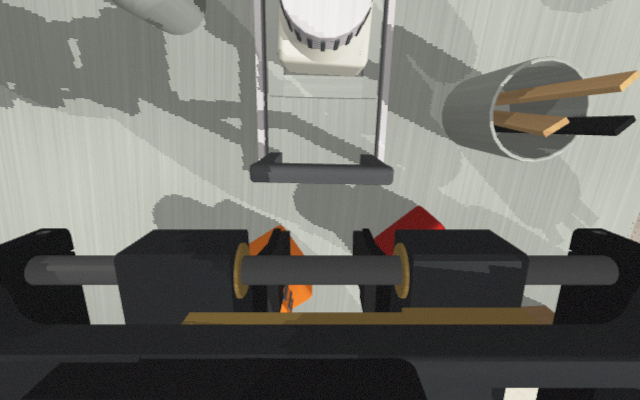

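View pics/t5.png

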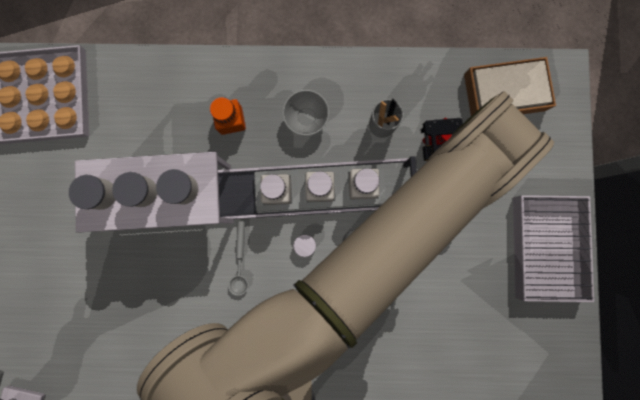

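```bash
python3 - <<'E'
from h import *
s=r.read_state()
print(wray(s,321,164,.112),wray(s,252,183,.098),wray(s,392,183,.098))
E
```

```text
[ 0.5793408  -0.34672716  0.112     ] [ 0.52691987 -0.36912103  0.098     ] [ 0.63711305 -0.35827292  0.098     ]
```

Call:
{"name": "send_rows", "arguments": {
  "commands": [
    [-0.03,-0.2,-0.3,0.05,0.08,-0.2,1],
    [0,0,-0.6,0,0,0,1],
    [0,0,-0.7,0,0,0,1],
    [0,0,-0.6,0,0,0,1],
    [0,0,-0.3,0,0,0,1],
    [0,0,0,0,0,0,1]
  ]
}}

```text
time: 13.8
ee_pos: [0.5853, -0.3834, 0.0984]
eef_rot: [0.676, 0.737, 0.002, -0.001]
ft_force: [-0.7, -0.1, 0.4]
width: 0.0006
```

```bash
python3 st.py
```

```text
t 13.8 p [ 0.5853 -0.3834  0.0984] yaw 94.92 z [ 0.0014  0.0038 -1.    ] F [-0.7 -0.1  0.4] T [-0.089  0.043 -0.005] w 0.0006 q7 0.93
```

Call:
{"name": "send_rows", "arguments": {
  "commands": [
    [-0.15,0,-0.4,-0.04,0,0,1],
    [0,0,0,0,0,0,1],
    [0,0.15,0,0,0,0,1],
    [-0.01,0.15,0,0,0,0,1],
    [-0.01,0.15,0,0,0,0,1]
  ]
}}

```text
time: 14.22
ee_pos: [0.5811, -0.3705, 0.0887]
eef_rot: [0.676, 0.737, -0.0, 0.002]
ft_force: [1.7, -9.4, -6.2]
width: 0.0003
```

```bash
python3 st.py
```

```text
t 14.22 p [ 0.5811 -0.3705  0.0887] yaw 94.87 z [ 0.0024 -0.0026 -1.    ] F [ 1.7 -9.4 -6.2] T [-2.102 -0.26  -0.089] w 0.0003 q7 0.92
```

Call:
{"name": "send_rows", "arguments": {
  "commands": [
    [-0.02,0.3,0,0,0,0,1],
    [-0.03,0.35,0,0,0,0,1],
    [-0.03,0.4,0,0,0,0,1],
    [-0.03,0.4,0,0,0,0,1],
    [-0.03,0.4,0,0,0,0,1],
    [-0.03,0.4,0,0,0,0,1],
    [-0.03,0.4,0,0,0,0,1],
    [-0.03,0.4,0,0,0,0,1]
  ]
}}

```text
time: 14.88
ee_pos: [0.573, -0.2956, 0.0972]
eef_rot: [0.682, 0.731, -0.009, 0.018]
ft_force: [1.4, -9.9, -5.3]
width: 0.0004
```

```bash
python3 - <<'E'
exec(open("st.py").read())
cv2.imwrite("pics/s6.png",r.camera("side"))
E
```

```text
t 14.88 p [ 0.573  -0.2956  0.0972] yaw 94.0 z [ 0.0148 -0.0375 -0.9992] F [ 1.4 -9.9 -5.3] T [-2.005 -0.358  0.008] w 0.0004 q7 0.79
```

View pics/s6.png

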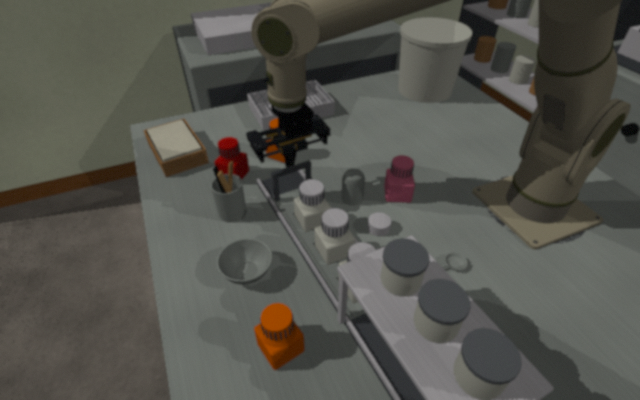

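Call:
{"name": "send_rows", "arguments": {
  "commands": [
    [-0.02,0.2,-0.2,0.25,0.1,0,1],
    [-0.02,0.2,-0.2,0.2,0.07,0,1],
    [-0.02,0.3,-0.1,0.05,0.02,0,1],
    [-0.03,0.35,-0.08,0.05,0.02,0,1],
    [-0.03,0.35,-0.06,0.05,0.02,0,1],
    [-0.03,0.35,-0.06,0.05,0.02,0,1]
  ]
}}

```text
time: 15.43
ee_pos: [0.5724, -0.2565, 0.0886]
eef_rot: [0.685, 0.729, 0.004, 0.004]
ft_force: [0.3, -8.4, 2.6]
width: 0.0007
```

```bash
python3 st.py
```

```text
t 15.43 p [ 0.5724 -0.2565  0.0886] yaw 93.54 z [ 1.120e-02  9.000e-04 -9.999e-01] F [ 0.3 -8.4  2.6] T [-1.909  0.111  0.066] w 0.0007 q7 0.75
```

Call:
{"name": "send_rows", "arguments": {
  "commands": [
    [-0.03,0.4,-0.04,0.05,0.04,0,1],
    [-0.03,0.45,-0.04,0.05,0.04,0,1],
    [-0.03,0.45,-0.04,0.05,0.02,0,1],
    [-0.03,0.45,-0.04,0.05,0.02,0,1],
    [-0.03,0.45,-0.04,0.05,0.02,0.03,1],
    [-0.03,0.45,-0.04,0.05,0.02,0.03,1]
  ]
}}

```text
time: 15.93
ee_pos: [0.5674, -0.1925, 0.0885]
eef_rot: [0.688, 0.725, 0.006, 0.0]
ft_force: [-0.2, -9.8, 0.8]
width: -0.0001
```

```bash
python3 st.py
```

```text
t 15.93 p [ 0.5674 -0.1925  0.0885] yaw 93.02 z [ 0.008   0.0079 -0.9999] F [-0.2 -9.8  0.8] T [-2.048  0.092  0.085] w -0.0001 q7 0.64
```

Call:
{"name": "send_rows", "arguments": {
  "commands": [
    [-0.03,0.45,-0.03,0,0.03,0.05,1],
    [-0.03,0.45,-0.03,0,0.03,0.05,1],
    [-0.03,0.45,-0.03,0.02,0.02,0.05,1],
    [-0.03,0.45,-0.03,0.02,0.02,0.05,1],
    [-0.03,0.45,-0.03,0.02,0.02,0.05,1],
    [-0.03,0.45,-0.03,0.02,0.02,0.05,1]
  ]
}}

```text
time: 16.43
ee_pos: [0.5622, -0.1247, 0.0886]
eef_rot: [0.683, 0.73, 0.001, 0.002]
ft_force: [0.3, -9.5, -0.9]
width: 0.0003
```

```bash
python3 st.py
```

```text
t 16.43 p [ 0.5622 -0.1247  0.0886] yaw 93.81 z [ 0.0036 -0.0012 -1.    ] F [ 0.3 -9.5 -0.9] T [-2.059  0.038  0.075] w 0.0003 q7 0.52
```

Call:
{"name": "send_rows", "arguments": {
  "commands": [
    [-0.03,0.45,-0.03,0.02,0.03,0.05,1],
    [-0.03,0.45,-0.03,0.02,0.03,0.05,1],
    [-0.03,0.45,-0.03,0.02,0.02,0.05,1],
    [-0.03,0.45,-0.03,0.02,0.02,0.05,1],
    [-0.03,0.4,-0.03,0.02,0.02,0.05,1]
  ]
}}

```text
time: 16.85
ee_pos: [0.558, -0.0691, 0.0886]
eef_rot: [0.679, 0.734, -0.002, 0.0]
ft_force: [0.4, -8.7, 0.1]
width: 0.0004
```

```bash
python3 - <<'E'
exec(open("st.py").read())
cv2.imwrite("pics/s7.png",r.camera("side"))
E
```

```text
t 16.85 p [ 0.558  -0.0691  0.0886] yaw 94.46 z [-0.0022 -0.0036 -1.    ] F [ 0.4 -8.7  0.1] T [-1.987 -0.032 -0.005] w 0.0004 q7 0.41
```

View pics/s7.png

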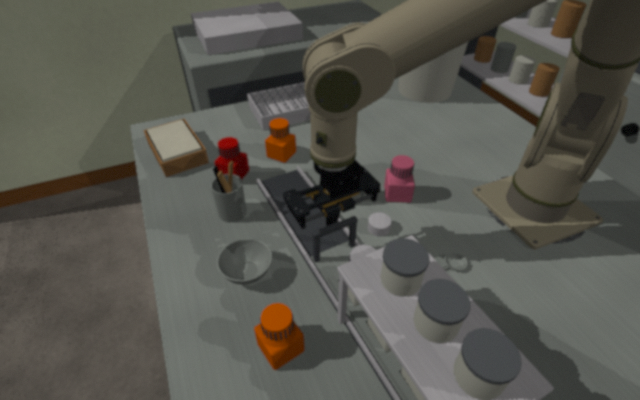

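The remaining travel is about 57 mm, with nothing disturbed.

Call:
{"name": "send_rows", "arguments": {
  "commands": [
    [-0.02,0.35,-0.03,0.05,0,0,1],
    [-0.02,0.35,-0.03,0.04,0,0,1],
    [-0.02,0.35,-0.03,0.04,0,0,1],
    [-0.02,0.3,-0.03,0.03,0,0,1]
  ]
}}

```text
time: 17.23
ee_pos: [0.5559, -0.0348, 0.0881]
eef_rot: [0.681, 0.732, 0.002, -0.002]
ft_force: [-1.8, -7.9, 4.3]
width: 0.0007
```

```bash
python3 st.py
```

```text
t 17.23 p [ 0.5559 -0.0348  0.0881] yaw 94.1 z [-4.0e-04  5.3e-03 -1.0e+00] F [-1.8 -7.9  4.3] T [-1.91   0.345  0.091] w 0.0007 q7 0.35
```

Call:
{"name": "send_rows", "arguments": {
  "commands": [
    [-0.01,0.2,-0.02,0.02,0,0,1],
    [-0.01,0.2,-0.02,0.02,0,0,1],
    [-0.01,0.15,-0.02,0.02,0,0,1],
    [-0.01,0.15,-0.02,0.02,0,0,1]
  ]
}}

```text
time: 17.57
ee_pos: [0.5548, -0.0211, 0.0881]
eef_rot: [0.684, 0.73, 0.003, -0.002]
ft_force: [-0.6, -8.7, -0.3]
width: 0.0007
```

```bash
python3 st.py
```

```text
t 17.57 p [ 0.5548 -0.0211  0.0881] yaw 93.71 z [ 6.0e-04  6.9e-03 -1.0e+00] F [-0.6 -8.7 -0.3] T [-1.902  0.097  0.027] w 0.0007 q7 0.32
```

Call:
{"name": "send_rows", "arguments": {
  "commands": [
    [-0.01,0.15,-0.02,0,0,0,1],
    [-0.01,0.15,-0.02,0,0,0,1],
    [-0.01,0.12,-0.02,0,0,0,1]
  ]
}}

```text
time: 17.82
ee_pos: [0.5543, -0.015, 0.0882]
eef_rot: [0.686, 0.728, 0.002, -0.0]
ft_force: [-0.6, -7.7, 0.5]
width: 0.0008
```

```bash
python3 st.py
```

```text
t 17.82 p [ 0.5543 -0.015   0.0882] yaw 93.36 z [ 0.002   0.0023 -1.    ] F [-0.6 -7.7  0.5] T [-1.862  0.051  0.025] w 0.0008 q7 0.29
```

Call:
{"name": "send_rows", "arguments": {
  "commands": [
    [-0.01,0.12,-0.02,0,0,0,1],
    [-0.01,0.12,-0.02,0,0,0,1]
  ]
}}

```text
time: 17.98
ee_pos: [0.5541, -0.0133, 0.0883]
eef_rot: [0.688, 0.726, 0.0, 0.002]
ft_force: [1.4, -14.8, -1.0]
width: 0.0001
```

```bash
python3 st.py
```

```text
t 17.98 p [ 0.5541 -0.0133  0.0883] yaw 93.1 z [ 0.0033 -0.0024 -1.    ] F [  1.4 -14.8  -1. ] T [-3.3   -0.225  0.139] w 0.0001 q7 0.28
```

Call:
{"name": "send_rows", "arguments": {
  "commands": [
    [-0.01,0.2,-0.02,0.05,0,0,1],
    [-0.01,0.25,-0.02,0.05,0,0,1],
    [-0.01,0.25,-0.02,0.05,0,0,1]
  ]
}}

```text
time: 18.23
ee_pos: [0.554, -0.0134, 0.0885]
eef_rot: [0.694, 0.72, -0.001, 0.007]
ft_force: [2.0, -23.6, -3.9]
width: 0.0007
```

```bash
python3 st.py
```

```text
t 18.23 p [ 0.554  -0.0134  0.0885] yaw 92.17 z [ 0.008  -0.0114 -0.9999] F [  2.  -23.6  -3.9] T [-5.438 -0.514  0.152] w 0.0007 q7 0.25
```

The tray is against its stop: force rose to 24 N with no motion. I'll back off and lift clear.

Call:
{"name": "send_rows", "arguments": {
  "commands": [
    [0.02,-0.4,0,0,0,0,1],
    [0.02,-0.6,0,0,0,0,1],
    [0.02,-0.6,0,0,0,0,1],
    [0,-0.2,0.5,0,0,0,1],
    [0,-0.2,0.9,0,0,0,1],
    [0,-0.3,1,0,0,0,1],
    [0,-0.5,1,0,0,0,1],
    [0,-0.8,1,0,0,0,1],
    [0,-0.9,0.5,0,0,0,1],
    [0,-0.9,0,0,0,0,1]
  ]
}}

```text
time: 19.07
ee_pos: [0.5558, -0.1766, 0.2464]
eef_rot: [0.691, 0.723, 0.003, 0.003]
ft_force: [0.3, 0.4, -0.6]
width: 0.0003
```

Call:
{"name": "send_rows", "arguments": {
  "commands": [
    [0,-0.9,0,0,0,0,1],
    [0,-0.9,0,0,0,0,1],
    [0,-0.5,0,0,0,0,1],
    [0,0,0,0,0,0,1],
    [0,0,0,0,0,0,1]
  ]
}}

```text
time: 19.48
ee_pos: [0.5555, -0.2547, 0.2523]
eef_rot: [0.693, 0.721, 0.006, 0.005]
ft_force: [0.4, 0.8, -1.3]
width: 0.0005
```

```bash
python3 - <<'E'
exec(open("st.py").read())
cv2.imwrite("pics/s8.png",r.camera("side"))
cv2.imwrite("pics/t8.png",r.camera("top"))
cv2.imwrite("pics/w8.png",r.camera("wrist"))
E
```

```text
t 19.48 p [ 0.5555 -0.2547  0.2523] yaw 92.31 z [ 0.0168  0.0017 -0.9999] F [ 0.4  0.8 -1.3] T [-0.076  0.036 -0.035] w 0.0005 q7 0.66
```

View pics/s8.png

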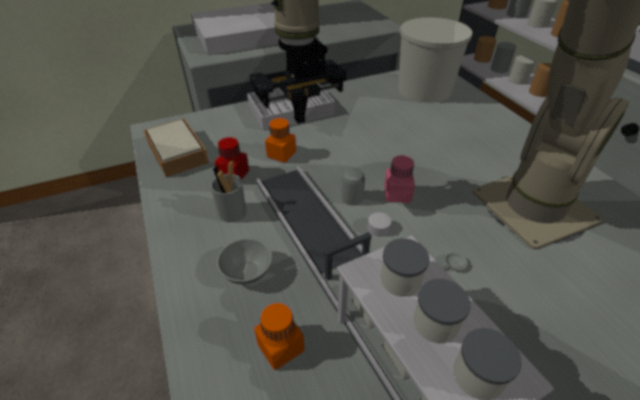

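View pics/t8.png

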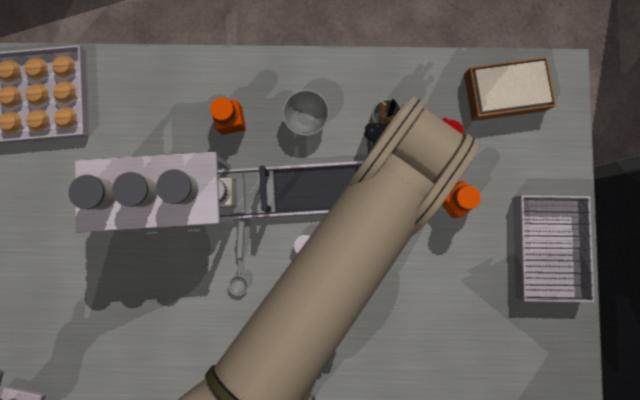

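View pics/w8.png

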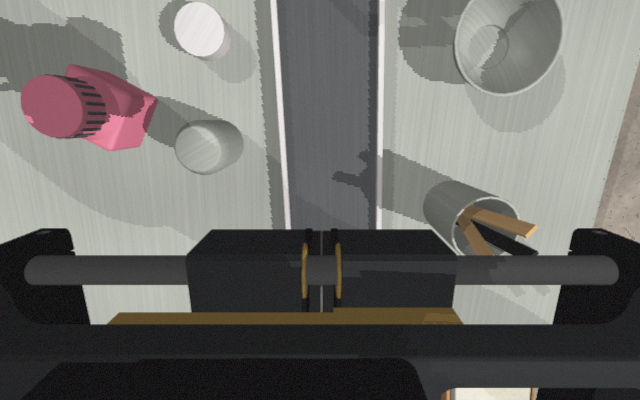

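```bash
python3 - <<'E'
from h import *
im=cv2.imread("pics/top0.png"); b=cv2.imread("pics/t8.png")
print("handle moved",np.linalg.norm((ray("top",264.5,188,.112)-ray("top",414.1,179.7,.112))[:2]),ray("top",264.5,188,.112))
a=cv2.imread("pics/side0.png");c=cv2.imread("pics/s8.png")
o=np.hstack([a[130:330,200:480],c[130:330,200:480]]);cv2.imwrite("pics/cmp.png",cv2.resize(o,(800,286)))
cv2.imwrite("pics/z.png",cv2.resize(b[140:240,180:340],None,fx=5,fy=5,interpolation=cv2.INTER_CUBIC))
cv2.imwrite("pics/z2.png",cv2.resize(c[200:390,290:490],None,fx=3.1,fy=3.1,interpolation=cv2.INTER_CUBIC))
E
```

```text
handle moved 0.35504569986715995 [ 0.55369877 -0.00134041  0.112     ]
```

View pics/cmp.png

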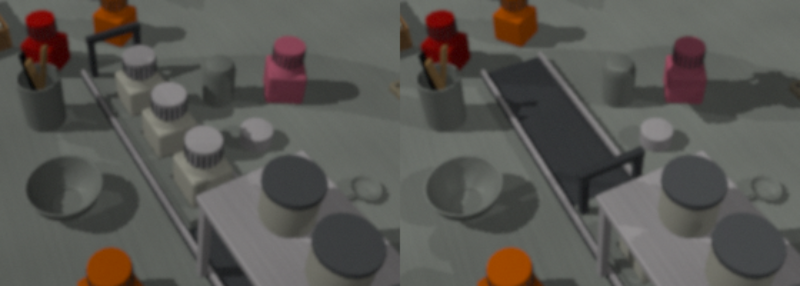

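View pics/z.png

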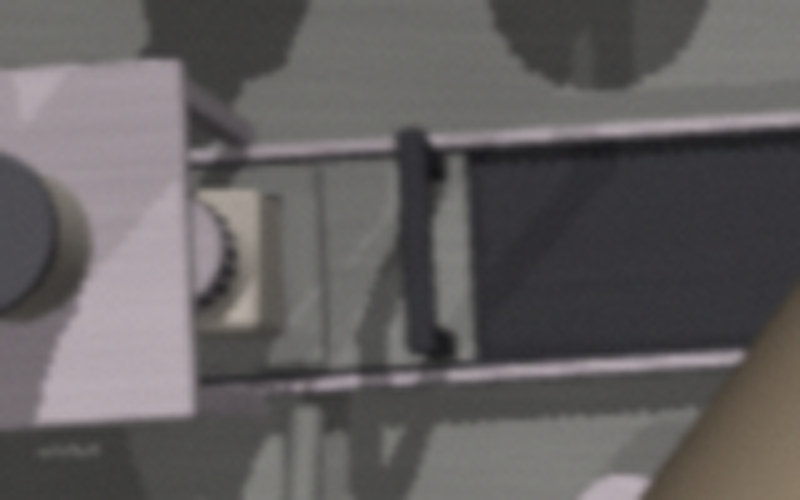

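View pics/z2.png

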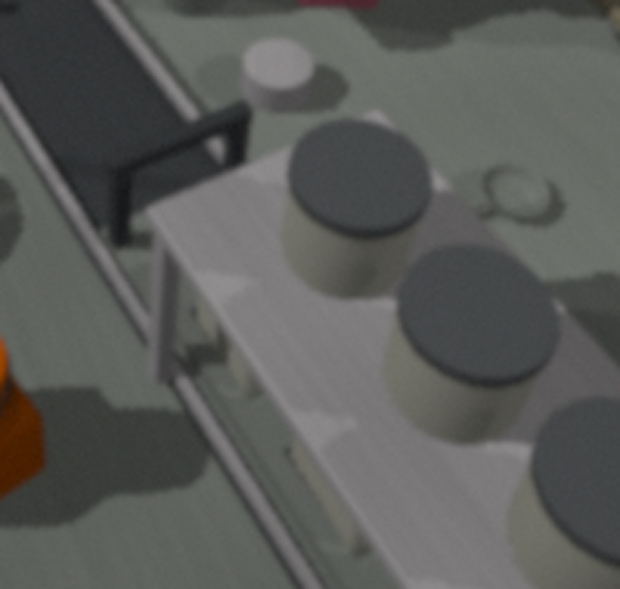

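```bash
python3 - <<'E'
from h import *
a=ray("top",263.4,188,.112);b=ray("top",217.6,188,.184);print(a,b,np.linalg.norm((a-b)[:2]))
u=np.array([-.0765,.997]); print("home y travel from tool", (np.array([.554,-.0134])-np.array([.581,-.371]))@u)
E
```

```text
[0.55366743 0.00126875 0.112     ] [0.54528639 0.09194245 0.184     ] 0.09106021489520949
home y travel from tool 0.3585927
```

```bash
python3 -c "
from bench import r
print(r.close_job())"
```

```text
the job is handed in; nothing more can be done
None
```

All three caps are tight and the tray is fully home. I handed the job in after about 19.5 s with the gripper clear of everything.

**Caps (tray still out):**

| Cap | State found | Turn needed | Torque at stop |
|---|---|---|---|
| Nearest the shelf | loose | about 75° | 1.3 N m |
| Middle | already tight | none | 1.2–1.35 N m |
| Nearest the handle | loose | about 60° | 1.0–1.2 N m |

**Tray:** I pushed the handle with closed fingers at about 9 N. The force then rose to 24 N with no further movement, so I took that as the stop. The bar now measures 91 mm from the shelf edge, against 90 mm expected. The fingers travelled 359 mm.

**Last checks:**
- **Jars:** the jar at the shelf edge stands upright in its pocket. The other two are only partly visible under the board but look upright.
- **Other items:** the shaker, spare cap, stick cup, bowl and spoon are where they were in the first side picture. The part of the spoon I could see had not moved.

**Disagreements:**
- My first handle measurement from the top picture gave 355 mm of travel. A closer crop gave about 358 mm, within pixel error of 360 mm.
- While turning the first cap, the tool crept up about 5 mm and pulled upward with 8 N. I lowered it again and the pull was gone once the cap reached its stop.

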